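# Seal the torch in the evidence tub

## Task

Lay the flat torch in the blue evidence tub and lay the white lid gently on top, so that it rests loose on the tub's two orange spring clips, and let go of it. Then press the lid down, near one end and then the other, until both clips have snapped over it and it sits fully down and level on the rim. Leave the tub standing on the desk with the torch lying flat inside, and do not knock any of the other things.

Things in the scene. Friction and masses are not known exactly. Their poses are not given: they have to be found in the camera images.
- tub: Blue open plastic tub, loose, 0.5 kg, standing on the desk. Origin: centre of its underside; x along its length, y across, z up. Outside 178 (x) x 108 (y) mm, walls 4 mm, inside 170 x 100 mm, inner floor at z = 4 mm, rim at z = 54 mm, with an orange spring clip at each short end.
- clip_a (a point): Lower edge of the orange spring clip's tongue at the tub's +x end: x 85.5, z 58 mm in the tub's frame. The clip is 50 mm wide (y) and reaches out to x 103 and up to z 75 mm. The tongue slopes steeply inward, overlapping the lid's end by 3.5 mm; it yields outward and springs back over the lid when that is pressed past it: 7 to 15 N down at each end.
- clip_b (a point): The same point of the like clip at the tub's -x end (x -85.5, z 58 mm in the tub's frame).
- lid: White lid, loose, 0.1 kg, right way up on the desk. Origin: centre of its underside; x along it, z up; same turned half round. Plate 178 (x) x 108 (y) mm, underside at z 14, top at 17 mm. Sloped ribs below guide it into the tub's mouth (2 mm play, 5 mm capture). Laid on the clips, the plate rests 8 to 14 mm above the rim; fully home its origin is 40 mm above the tub's.
- lid_grip (a point): Top centre of the grey grip bar in the middle of the lid: bar 70 mm (lid x) x 22 mm (lid y), from z 17 to z 43 mm in the lid's frame; pinch it across lid y.
- lid_end_a (a point): Place to press on the lid's top face, 68 mm from the lid's centre along +x; lid fully home: 57 mm above the tub's origin.
- lid_end_b (a point): Place to press on the lid's top face, 68 mm from the lid's centre along -x; lid fully home: 57 mm above the tub's origin.
- torch: Flat black inspection torch with an orange head, loose, 0.16 kg, lying on the desk; 133 mm long (y), 40 mm wide (x; the head at -y is 46 mm), 24 mm high (27 mm at the head, 30 mm over the switch). Origin: centre of its underside, z up. Pinch it across x at its middle or a little towards +y.
- vial: Bystander: small white sample vial with a red cap, 24 mm across, 62 mm high, standing near the robot. Origin: centre of its underside.
- jar: Bystander: white jar with a red screw cap, 44 mm across, 46 mm high, standing near the robot. Origin: centre of its underside.
- stamp: Bystander: wooden hand stamp, 25 x 38 x 66 mm high, standing at the far side of the desk. Origin: centre of its underside.

How it is judged:
By the outcome, as a careful person would: the job done as asked, in the order asked, and still so for the second after the job is handed in, with the robot touching nothing.
It also fails if it takes over 67 s, if anything falls off the work surface, if the arm or the gripper's body presses on something with over 40 N, if the wrist force passes 120 N, or if a joint passes its speed limit or range.

## Robot

A 6-joint arm with a two-finger parallel gripper is mounted at the origin on the work surface; the furniture and walls round the work are solid. World frame = base frame: x ahead of the robot, y to its left, z up, the work surface at z = 0. Lengths are in m, angles in rad, forces in N, time in s.
With the tool pointing down it reaches from about 0.275 to 0.725 m from the base axis. Payload 5.6 kg.
Tool frame: the origin (TCP) lies between the finger pads; the fingertips stand 25 mm ahead of it and the grasp point (between the pads) lies 6 mm ahead of it; z points along the fingers, y is the line along which they close (so a half turn about z gives the same grasp; the last joint's range is limited). The gripper opens to 85 mm and grips with 20 to 120 N. Pads are 22 mm wide; open, the fingers measure 114 mm over their backs; the gripper's body (76 mm by 85 mm) begins 54 mm behind the grasp point. The pads swing forward as they close: fully open they stand 13 mm farther back than shut.
Start: joints at [-0.94, 0.255, 0.108, 0, -1.424, -0.285], TCP at [0.186, -0.517, 0.256] pointing down, gripper open.
Joint ranges: [-2.95, 2.95], [-1.21, 1.97], [-1.09, 1.5], [-2.87, 1.71], [-2.94, -0.07], [-3.05, 3.05]. Speed limits (rad/s): [2.57, 2.57, 3.14, 3.14, 3.14, 3.14].

## Interface

Orientations are given as a unit quaternion [x, y, z, w].
In Python, from station import readout, cams, manip, look_for gives the robot as it stands.
- The arm moves only by the tool step_arm, never from a script. Its argument "steps" is a list of rows, each a list of 4 numbers: the shift along the tool's x, y, z in mm, then the turn about the tool's z in degrees. A call has 1 to 20 rows; each row shifts and turns the commanded pose from where the row before left it, along the tool's axes as they then stand; what a row does not reach is not made up. A row lasts 1/12 s, in which the tool goes at most 41.7 mm and 7.16 degrees, less where a joint would pass 70% of its speed; a pose out of reach is approached as far as the arm can. A call with a gripper value outside its range is refused whole. "claw" is the opening, from 0 (shut) to 1 (fully open), set as the call begins (left out, the last holds). The fingers move at their own pace and stop on an object; "squeeze" is the grip in N (left out, the last holds). Time passes only in rows, so rows that do not move let the fingers close. It gives the time, the measured TCP pose, the force, the opening and the grip force at its end, in the units of the state.
- readout.state(): the state, without advancing time (a new reading comes with each control period).
- cams.snapshot(name): name is "scene" or "top" or "wrist"; returns the picture (400x640x3 uint8, blue, green, red); there is no depth.
- cams.get_calibration(name): a dict with "fovy" (degrees; the focal length in pixels is half the picture's height over the tangent of half this angle, whatever the lens; pixels are square), "cx", "cy" (the principal point, pixels), "origin" and "rotation" of the camera in the world; the wrist camera has in their place "mount" (4x4, takes a point from camera to tool coordinates, whose origin is the TCP and whose axes are the flange's). Camera axes: x right, y down, z forward; pixel columns grow to the right and rows downward; lengths in m; the calibration is good to about 2 mm. The wrist camera is an equidistant fisheye: a pixel r from the principal point sees the ray r / f radians off the axis. A picture is of the moment at which its call begins: read the wrist's pose just before it. get_calibration takes no time and is no camera call.
- manip.job_done(): hands the job in; it is judged then, once.
Trained networks look in the newest picture that a camera, given by its name, has taken for a name from the list of things; names that differ only in an ending like _2 or _b are one class to them, and where a whole thing is asked for, a point or a joint stands for the part that bears it (a point fixed in the world has none). Each returns a list of dicts, best first, with "conf" (0 to 1); they miss things now and then, are a little off and sometimes report something else, mostly with a low value. They report only what shows in the picture. A call takes as long as a camera call.
- look_for(camera, thing): "centre" ([x, y, z] in m, in the coordinates of the camera as it stood for that picture, good to about 4 mm: the middle of the surface that is visible of it).
The state is a dict: "t": time; "q": joint angles; "qvel": joint speeds; "tau": joint torques, N m; "tcp_pos": TCP position; "tcp_rot": TCP orientation; "wrist_force": force on the tool from outside, world axes, zero at the start; "wrist_torque": the same for the moment, N m; "grip_width": finger opening in m; "finger_force": force on a finger pad.
Only numpy, scipy, OpenCV 4.12 (cv2) and the standard library are available. Lean on these libraries where they do the work, as an engineer would, in place of code of your own. Each camera call takes 0.05 s, during which the arm holds its last target. There are 200 camera calls.

## Working session

There is one attempt and no reset: what is moved stays moved. The work goes in short steps, Python scripts to look and compute and a tool call to move; the robot and the scene stay as the last step left them, time stands still between calls to the robot, and variables do not carry over. Pictures are saved under pics/ and viewed, at most 10 in all, crops included, and the job is handed in when it is done.

Besides the shell and the picture viewer there is one more tool, called after "Request:" in YAML: its name, and indented under it one key for each argument. step_arm: Moves the arm, as the interface text tells. Its arguments: {"type":"object","properties":{"steps":{"type":"array"},"claw":{"type":"number"},"squeeze":{"type":"number"}},"required":["steps"]}

```bash
ls; mkdir -p pics
cat > h.py <<'E'
import numpy as np, cv2
from scipy.spatial.transform import Rotation as R
from station import readout, cams, manip, look_for
def campose(n):
    c=cams.get_calibration(n)
    if n=="wrist":
        s=readout.state(); T=np.eye(4); T[:3,:3]=R.from_quat(s['tcp_rot']).as_matrix(); T[:3,3]=s['tcp_pos']
        T=T@np.array(c['mount']); return T[:3,:3],T[:3,3],c
    r=np.array(c['rotation']); 
    if r.size==4: r=R.from_quat(r).as_matrix()
    return r.reshape(3,3),np.array(c['origin']),c
def snap(n,f=None):
    P=campose(n); im=cams.snapshot(n)
    if f: cv2.imwrite('pics/'+f,im)
    return im,P
def find(n,P,t,k=2):
    return [(round(d['conf'],2),np.round(P[0]@np.array(d['centre'])+P[1],4)) for d in look_for(n,t)[:k]]
def onplane(P,u,v,z):
    Rm,o,c=P; f=200/np.tan(np.radians(c['fovy'])/2)
    x,y=u-c['cx'],v-c['cy']
    if 'mount' in c:
        r=np.hypot(x,y); th=r/f; d=np.array([x/r*np.sin(th),y/r*np.sin(th),np.cos(th)])
    else: d=np.array([x/f,y/f,1])
    d=Rm@d; return o+d*(z-o[2])/d[2]
def proj(P,p):
    Rm,o,c=P; f=200/np.tan(np.radians(c['fovy'])/2); q=Rm.T@(np.array(p)-o)
    if 'mount' in c:
        r=np.hypot(q[0],q[1]); th=np.arctan2(r,q[2]); return c['cx']+f*th*q[0]/r, c['cy']+f*th*q[1]/r
    return c['cx']+f*q[0]/q[2], c['cy']+f*q[1]/q[2]
E
python3 - <<'E'
from h import *
print(readout.state())
for n in ['top','scene']:
    im,P=snap(n,n+'0.png'); print(n,P)
    for t in ['tub','clip_a','lid','lid_grip','lid_end_a','torch','vial','jar','stamp']: print(t,find(n,P,t,3))
E
```

```text
pics
{'t': 0.0, 'q': array([-9.40392151e-01,  2.55766152e-01,  1.07021067e-01, -4.97459455e-04,
       -1.42387970e+00, -2.84624198e-01]), 'qvel': array([ 0.001112  , -0.00109929,  0.00140294,  0.00203554,  0.00176225,
        0.00124668]), 'tau': array([-4.98312220e-04, -3.86626482e+01,  2.37935722e+01,  5.36548510e+00,
       -6.42914325e-03,  4.91485321e-05]), 'tcp_pos': array([ 0.18634374, -0.51700664,  0.25538871]), 'tcp_rot': array([-1.71993801e-01,  9.85097577e-01,  9.28875849e-04, -1.83118761e-04]), 'wrist_force': array([-0.27498748,  0.33324377,  0.25066486]), 'wrist_torque': array([-0.00134495,  0.01072165, -0.00276421]), 'finger_force': 0.0, 'grip_width': 0.08513246500831131}
top (array([[-0.02074872, -0.98622586,  0.16409767],
       [-0.99925747,  0.02578632,  0.02862824],
       [-0.03246539, -0.16338182, -0.98602859]]), array([ 0.39638262, -0.02888477,  1.10086222]), {'fovy': 45.35319669426312, 'cx': 316.18019288459084, 'cy': 203.18762793304606, 'origin': array([ 0.39638262, -0.02888477,  1.10086222]), 'rotation': array([-0.69632851,  0.71284003, -0.0472594 ,  0.068936
[... 733 characters left out ...]
7]), {'fovy': 50.76998764717349, 'cx': 317.8787689012326, 'cy': 199.14992162001172, 'origin': array([0.20388765, 0.6822092 , 0.68572207]), 'rotation': array([-0.22298945,  0.87094985, -0.42716102,  0.09620567])})
tub [(0.71, array([ 0.552 , -0.2014,  0.0241]))]
clip_a [(0.65, array([ 0.5483, -0.2023,  0.0289]))]
lid [(0.61, array([0.546 , 0.2369, 0.0175]))]
lid_grip [(0.95, array([0.5453, 0.2422, 0.0145]))]
lid_end_a [(0.82, array([0.5412, 0.2376, 0.0183]))]
torch [(0.88, array([0.5589, 0.022 , 0.022 ]))]
vial [(0.74, array([0.4208, 0.0485, 0.0351]))]
jar [(0.67, array([ 0.4247, -0.0202,  0.0404]))]
stamp [(0.8, array([ 0.7007, -0.0187,  0.0153])), (0.22, array([ 0.549 , -0.1993,  0.0267]))]
```

View pics/top0.png

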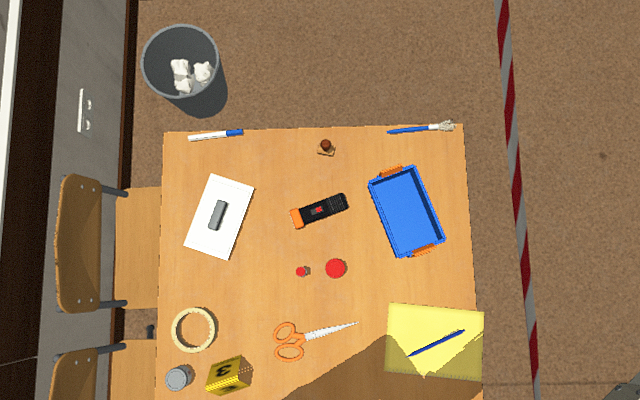

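View pics/scene0.png

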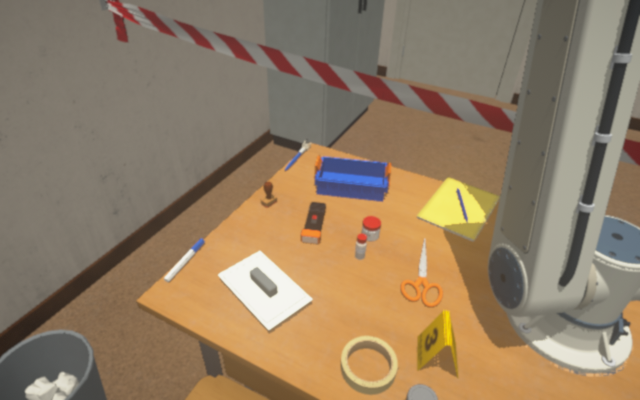

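Top view: torch centre about (319,211), its head at (297,217) and tail at (346,200). The tub spans (368,181) to (445,241), and the lid is centred near (219,217) with its grip at (216,214). The vial is at (302,271), the jar at (336,268) and the stamp at (326,147). The scene view agrees. Next I'll fit outlines.

```bash
cat >> h.py <<'E'
def rect(P,mask,z,box):
    m=np.zeros_like(mask); a,b,c,d=box; m[b:d,a:c]=mask[b:d,a:c]
    m=cv2.morphologyEx(m,cv2.MORPH_OPEN,np.ones((2,2),np.uint8))
    cs,_=cv2.findContours(m,cv2.RETR_EXTERNAL,cv2.CHAIN_APPROX_NONE)
    c=max(cs,key=cv2.contourArea)[:,0]
    p=np.array([onplane(P,u,v,z)[:2] for u,v in c],np.float32)
    (cx,cy),(w,h),a=cv2.minAreaRect(p*1000)
    if h>w: w,h,a=h,w,a+90
    return np.round([cx,cy,w,h,(a+90)%180-90],1)  # mm, deg of long axis from world x
def masks(im):
    hs=cv2.cvtColor(im,cv2.COLOR_BGR2HSV); H,S,V=[hs[...,i] for i in range(3)]
    t=lambda x:(x*255).astype(np.uint8)
    return dict(blue=t((H>100)&(H<130)&(S>120)&(V>60)),white=t((S<50)&(V>190)),grey=t((S<70)&(V<165)&(V>60)),
       black=t((V<75)),orange=t((H>4)&(H<16)&(S>190)&(V>150)),tan=t((H>8)&(H<22)&(S>60)&(S<185)))
E
python3 - <<'E'
from h import *
P=campose('top'); im=cv2.imread('pics/top0.png'); m=masks(im)
print('tub',rect(P,m['blue'],.054,(360,155,455,265)))
print('lid',rect(P,m['white'],.017,(178,165,262,268)))
print('grip',rect(P,m['grey'],.043,(200,190,235,240)))
print('torchblk',rect(P,m['black'],.024,(285,185,352,235)))
print('torch',rect(P,m['black']|m['orange'],.024,(285,185,352,235)))
for n,u,v,z in [('head',297,217,.027),('vial',302,271,.062),('jar',336,268,.046),('stamp',326,144,.066)]: print(n,onplane(P,u,v,z))
P=campose('scene'); im=cv2.imread('pics/scene0.png'); m=masks(im)
print('lid',rect(P,m['white'],.017,(210,245,320,330)))
print('torchblk',rect(P,m['black'],.024,(295,195,332,240)))
for n,u,v,z in [('lidgrip',262,275,.043),('vial',361,239,.062),('jar',372,222,.046),('torch',315,220,.026)]: print(n,onplane(P,u,v,z))
P=campose('wrist');print(P[2])
E
```

```text
tub [ 546.3 -196.6  189.9  117.6   19.5]
lid [551.  225.5 178.5 108.6 -20. ]
grip [552.4 229.7  68.1   9.8 -21.3]
torchblk [561.3 -16.4 109.2  39.3 -69.5]
torch [556.8  -6.3 129.8  45.  -72.8]
head [0.54449687 0.04645039 0.027     ]
vial [0.42213618 0.03488035 0.062     ]
jar [ 0.42741847 -0.03855669  0.046     ]
stamp [ 0.70220794 -0.02359538  0.066     ]
lid [549.9 230.9 178.5 108.3 -20. ]Traceback (most recent call last):
  File "<stdin>", line 11, in <module>
  File "h.py", line 34, in rect
    c=max(cs,key=cv2.contourArea)[:,0]
      ~~~^^^^^^^^^^^^^^^^^^^^^^^^
ValueError: max() iterable argument is empty
```

Request:
step_arm:
  steps:
    - [-33, 22, 0, 0]
    - [-33, 22, 0, 0]
    - [-33, 22, 0, 0]
    - [-33, 22, 0, 0]
    - [-33, 22, 0, 0]
    - [-33, 22, 0, 0]
    - [-33, 22, 0, 0]
    - [-33, 22, 0, 0]
    - [-33, 22, 0, 0]
    - [-33, 22, 0, 0]
    - [-33, 22, 0, 0]
    - [-33, 22, 0, 0]
    - [-33, 22, 0, 0]
    - [-33, 22, 0, 0]
    - [-33, 22, 0, 0]
    - [-33, 22, 0, 0]
    - [0, 0, 0, 0]
  claw: 1
  squeeze: 40

```text
t: 2.42
tcp_pos: [0.5666, -0.0024, 0.2545]
tcp_rot: [-0.174, 0.985, 0.0, -0.001]
wrist_force: [-0.4, -1.0, -1.9]
grip_width: 0.0855
finger_force: 0.0
```

```bash
cat >> h.py <<'E'
def go(x,y,z,yaw):  # yaw: wanted world heading (deg) of tool x, modulo 180; prints shift in tool axes (mm) & turn
    s=readout.state(); M=R.from_quat(s['tcp_rot']).as_matrix()
    d=M.T@(np.array([x,y,z])-s['tcp_pos'])*1000
    cur=np.degrees(np.arctan2(M[1,0],M[0,0])); t=-(yaw-cur); t=(t+90)%180-90
    print('t',round(s['t'],2),'pos',np.round(s['tcp_pos'],4),'yaw',round(cur,1),'q6',round(s['q'][5],2),'zaxis',np.round(M[:,2],3),'| shift',np.round(d,1),'turn',round(t,1))
E
python3 - <<'E'
from h import *
im,P=snap('wrist','w1.png')
for t in ['torch','tub','clip_a','lid','lid_grip']: print(t,find('wrist',P,t,3))
m=masks(im)
go(.557,-.006,.12,-71.5); print(readout.state()['q'])
E
```

```text
torch [(0.73, array([ 0.5603, -0.0056,  0.0261]))]
tub [(0.73, array([ 0.5538, -0.1993,  0.0113]))]
clip_a [(0.63, array([ 0.5504, -0.2072,  0.0165]))]
lid [(0.68, array([0.5483, 0.2153, 0.0214]))]
lid_grip [(0.93, array([0.5544, 0.2205, 0.0195]))]
t 2.72 pos [ 0.5634 -0.0083  0.2568] yaw -160.3 q6 -1.49 zaxis [ 0.001  0.    -1.   ] | shift [  5.4   4.3 136.8] turn -88.8
[ 2.63005650e-01  2.81483567e-01  1.44919721e-01  1.40798500e-04
 -1.43367153e+00 -1.48916551e+00]
```

View pics/w1.png

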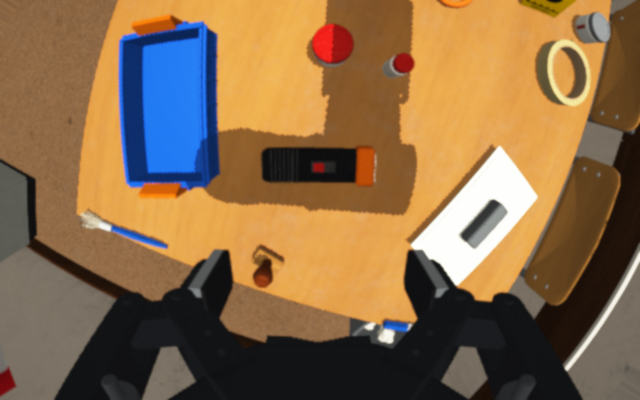

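Run:
```python
from h import *
P=campose('wrist'); im=cv2.imread('pics/w1.png')
q=lambda n,u,v,z: print(n,np.round(onplane(P,u,v,z)[:2]*1000,1))
for c in [(263,149),(263,182)]: q('torch tail corner',*c,.020)
for c in [(374,148),(374,186)]: q('head corner',*c,.022)
for c in [(500,147),(537,197),(410,243)]: q('lid corner',*c,.017)
q('grip',485,224,.043)
for c in [(121,38),(204,24),(218,188),(126,187)]: q('tub outer rim',*c,.054)
q('jar',333,44,.046);q('vial',403,63,.062);q('stamp',262,272,.066)
im=cv2.imread('pics/w1.png'); print('tub',rect(P,masks(im)['blue'],.054,(110,10,230,200)))
```

```text
torch tail corner [561.7 -76.5]
torch tail corner [599.6 -64.6]
head corner [516.9  44.1]
head corner [559.1  61.3]
lid corner [451.2 204.9]
lid corner [488.1 304.7]
lid corner [614.8 139.1]
grip [550.3 215.2]
tub outer rim [ 479.8 -282.5]
tub outer rim [ 445.1 -179. ]
tub outer rim [ 612.8 -108.3]
tub outer rim [ 652.8 -227. ]
jar [426.  -40.8]
vial [420.6  32. ]
stamp [689.7 -32. ]
tub [ 544.9 -194.7  187.4  125.4   18.9]
```

Request:
step_arm:
  steps:
    - [0, 0, 10, -7]
    - [0, 0, 10, -7]
    - [0, 0, 10, -7]
    - [0, 0, 10, -7]
    - [0, 0, 10, -7]
    - [0, 0, 10, -7]
    - [0, 0, 10, -7]
    - [0, 0, 10, -7]
    - [0, 0, 10, -7]
    - [0, 0, 10, -7]
    - [0, 0, 10, -7]
    - [0, 0, 0, -7]
    - [0, 0, 0, -5]
    - [0, 0, 0, 0]
    - [0, 0, 0, 0]

```text
t: 3.97
tcp_pos: [0.5637, -0.0081, 0.1468]
tcp_rot: [0.812, -0.584, 0.0, -0.0]
wrist_force: [-0.9, -0.3, -0.0]
grip_width: 0.0852
finger_force: 0.0
```

Run:
```python
from h import *
im,P=snap('wrist','w2.png')
print('torch',find('wrist',P,'torch',3))
go(.557,-.006,.12,-71.5)
```

```text
torch [(0.7, array([ 0.5605, -0.011 ,  0.0244]))]
t 4.07 pos [ 0.5638 -0.0078  0.1467] yaw -71.4 q6 0.06 zaxis [ 0.001  0.    -1.   ] | shift [-3.8  5.9 26.7] turn 0.1
```

View pics/w2.png

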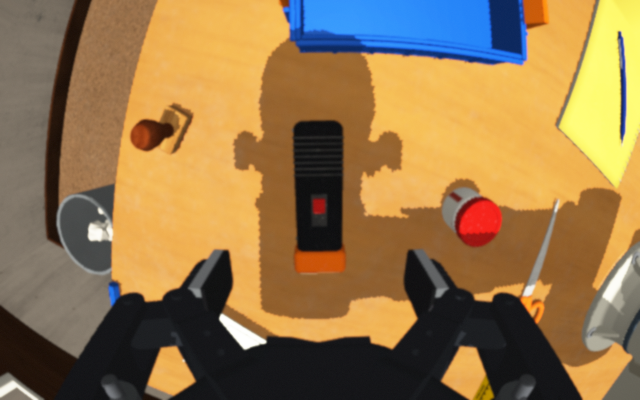

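The torch is upright in the view, centred on column 319: tail at row 121, head end at row 273, jar at (477,221), stamp at (150,135).

Run:
```python
from h import *
P=campose('wrist'); im=cv2.imread('pics/w2.png'); m=masks(im)
print(P[2]['mount'],P[1])
q=lambda n,u,v,z: print(n,np.round(onplane(P,u,v,z)[:2]*1000,1))
q('tail',318,121,.024);q('head top',320,273,.022);q('head line',320,249,.027)
for u in (295,342): q('side',u,190,.024)
for u in (298,342): q('side',u,235,.024)
print(rect(P,m['black'],.024,(285,110,350,255)))
# two-view height: tail end & head end in w1 (pose) and w2
go(.5605,-.011,.028,-71.5)
```

```text
[[-4.16108582e-04 -9.55370288e-01 -2.95410630e-01  7.52609074e-02]
 [ 9.99999901e-01 -4.44339993e-04  2.84373191e-05  1.11001447e-04]
 [-1.58430927e-04 -2.95410589e-01  9.55370378e-01 -1.17453665e-01]
 [ 0.00000000e+00  0.00000000e+00  0.00000000e+00  1.00000000e+00]] [ 0.58766866 -0.0791294   0.26417412]
tail [583.6 -66.8]
head top [539.2  59.4]
head line [548.   33.8]
side [583.6  -8.5]
side [547.6 -20.6]
side [569.4  28.6]
side [534.   16.7]
[564.9 -14.6 109.9  38.2 -70.5]
t 4.07 pos [ 0.5638 -0.0078  0.1467] yaw -71.4 q6 0.06 zaxis [ 0.001  0.    -1.   ] | shift [  2.    4.3 118.7] turn 0.1
```

Request:
step_arm:
  steps:
    - [3, 1, 20, -1]
    - [0, 0, 28, 0]
    - [0, 0, 28, 0]
    - [0, 0, 22, 0]
    - [0, 0, 14, 0]
    - [0, 0, 6, 0]
    - [0, 0, 0, 0]
    - [0, 0, 0, 0]

```text
t: 4.73
tcp_pos: [0.5645, -0.0105, 0.029]
tcp_rot: [0.818, -0.575, 0.0, -0.0]
wrist_force: [-0.5, -0.5, -0.1]
grip_width: 0.0854
finger_force: 0.0
```

Request:
step_arm:
  steps:
    - [0, 0, 0, 0]
    - [0, 0, 0, 0]
    - [0, 0, 0, 0]
    - [0, 0, 0, 0]
    - [0, 0, 0, 0]
    - [0, 0, 0, 0]
  claw: 0.3
  squeeze: 40

```text
t: 5.23
tcp_pos: [0.5644, -0.0104, 0.0292]
tcp_rot: [0.818, -0.575, 0.001, -0.0]
wrist_force: [-1.7, -0.1, 6.1]
grip_width: 0.0392
finger_force: 42.5
```

Request:
step_arm:
  steps:
    - [0, 0, -15, 0]
    - [0, 0, -30, 0]
    - [0, 0, -35, 0]
    - [14, 6, -30, 0]
    - [28, 13, -15, 0]
    - [28, 13, 0, 0]
    - [28, 13, 0, 0]
    - [28, 13, 0, 0]
    - [28, 13, 0, 0]
    - [16, 8, 0, 0]
    - [0, 0, 0, 0]

```text
t: 6.15
tcp_pos: [0.546, -0.2003, 0.1524]
tcp_rot: [0.817, -0.576, -0.001, 0.001]
wrist_force: [-0.1, -0.2, -2.0]
grip_width: 0.0393
finger_force: 41.5
```

Request:
step_arm:
  steps:
    - [0, 0, 0, 4]
    - [0, 0, 0, 7]
    - [0, 0, 0, 7]
    - [0, 0, 0, 7]
    - [0, 0, 0, 7]
    - [0, 0, 0, 7]
    - [0, 0, 0, 7]
    - [0, 0, 0, 7]
    - [0, 0, 0, 7]
    - [0, 0, 0, 7]
    - [0, 0, 0, 7]
    - [0, 0, 0, 7]
    - [0, 0, 0, 6]
    - [0, 0, 0, 3]
    - [0, 0, 0, 0]
    - [0, 0, 0, 0]

```text
t: 7.48
tcp_pos: [0.5469, -0.1967, 0.1528]
tcp_rot: [-0.173, 0.985, 0.0, -0.0]
wrist_force: [0.4, -0.6, -1.1]
grip_width: 0.0392
finger_force: 41.5
```

Run:
```python
from h import *
im,P=snap('wrist','w3.png')
np.save('P3.npy',np.array([P[0],np.tile(P[1],(3,1))]))
for t in ['torch','tub','clip_a']: print(t,find('wrist',P,t,3))
go(.546,-.197,.15,19.5)
```

```text
torch [(0.75, array([ 0.5263, -0.2065,  0.1475]))]
tub [(0.79, array([ 0.4954, -0.219 ,  0.0236]))]
clip_a [(0.8, array([ 0.4955, -0.2265,  0.024 ]))]
t 7.68 pos [ 0.5471 -0.197   0.1532] yaw -160.1 q6 -1.15 zaxis [-0.  0. -1.] | shift [1.  0.4 3.2] turn 0.4
```

View pics/w3.png

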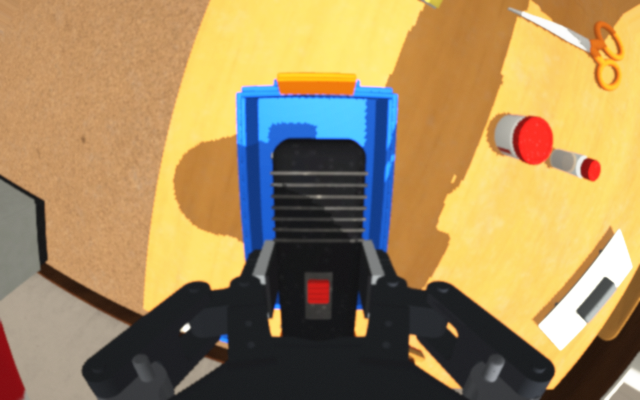

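The torch is held straight over the tub. The tub's near rim corners are at (238,95) and (397,95), the clip spans (278..355, 73..94), and the side walls run straight up the view.

```bash
cat >> h.py <<'E'
def tool(p): # world point(s) -> tool xy mm
    s=readout.state(); M=R.from_quat(s['tcp_rot']).as_matrix(); return np.round(M.T@(np.array(p)-s['tcp_pos'])*1000,1)
E
python3 - <<'E'
from h import *
P=campose('wrist')
for n,u,v,z in [('L',238,95,.054),('R',397,95,.054),('Lmid',243,200,.054),('Rmid',392,200,.054),('clip top',278,73,.075),('clip top',355,73,.075),('torch tail',319,140,.153)]:
    p=onplane(P,u,v,z); print(n,np.round(p*1000,1),tool(p))
E
```

```text
L [ 487.5 -278.1   54. ] [ 83.6 -56.   99.2]
R [ 449.7 -173.1   54. ] [83.5 55.6 99.2]
Lmid [ 560.2 -251.9   54. ] [  6.4 -56.   99.1]
Rmid [ 522.4 -147.    54. ] [ 6.2 55.5 99.2]
clip top [ 465.5 -252.8   75. ] [ 95.7 -24.8  78.2]
clip top [ 449.3 -207.8   75. ] [95.6 23.1 78.2]
torch tail [ 489.  -217.7  153. ] [61.7  0.3  0.2]
```

Request:
step_arm:
  steps:
    - [0, 0, 15, 0]
    - [0, 0, 25, 0]
    - [0, 0, 25, 0]
    - [0, 0, 20, 0]
    - [0, 0, 15, 0]
    - [0, 0, 10, 0]
    - [0, 0, 5, 0]
    - [0, 0, 3, 0]
    - [0, 0, 0, 0]
    - [0, 0, 0, 0]

```text
t: 8.52
tcp_pos: [0.5479, -0.1973, 0.0362]
tcp_rot: [-0.172, 0.985, -0.0, 0.001]
wrist_force: [0.4, -0.6, -1.1]
grip_width: 0.0388
finger_force: 41.5
```

Request:
step_arm:
  steps:
    - [0, 0, 1, 0]
    - [0, 0, 1, 0]
    - [0, 0, 0.5, 0]
    - [0, 0, 0, 0]

```text
t: 8.85
tcp_pos: [0.5475, -0.1972, 0.0332]
tcp_rot: [-0.172, 0.985, -0.0, 0.0]
wrist_force: [-0.1, -0.3, 0.1]
grip_width: 0.0387
finger_force: 41.7
```

Request:
step_arm:
  steps:
    - [0, 0, 0, 0]
    - [0, 0, 0, 0]
    - [0, 0, 0, 0]
    - [0, 0, 0, 0]
  claw: 0.62

```text
t: 9.18
tcp_pos: [0.5476, -0.1974, 0.0332]
tcp_rot: [-0.172, 0.985, -0.0, 0.0]
wrist_force: [-0.2, -0.4, 1.2]
grip_width: 0.0532
finger_force: 0.6
```

Request:
step_arm:
  steps:
    - [0, 0, -10, 0]
    - [0, 0, -25, 0]
    - [0, 0, -35, 0]
    - [0, 0, -35, 0]
    - [0, 0, -30, 0]
    - [0, 0, 0, 0]
    - [0, 0, 0, 0]

```text
t: 9.77
tcp_pos: [0.5483, -0.1973, 0.1707]
tcp_rot: [-0.172, 0.985, -0.001, 0.003]
wrist_force: [0.0, -0.0, -1.7]
grip_width: 0.053
finger_force: 0.0
```

Run:
```python
from h import *
im,P=snap('wrist','w4.png'); im2,P2=snap('top','top4.png')
cv2.imwrite('pics/v4.png',np.vstack([im[:300],cv2.resize(im2[150:270,300:470],(640,452))[:300]]))
print('torch',find('wrist',P,'torch'),find('top',P2,'torch')); print('tub',find('wrist',P,'tub'),find('top',P2,'tub'))
print('clip',find('wrist',P,'clip_a'),find('top',P2,'clip_a',3))
m=masks(im2)['orange']; m[:,:360]=0; n,l,st,c=cv2.connectedComponentsWithStats(m)
for i in range(1,n):
    if st[i,4]>15: print(st[i],onplane(P2,*c[i],.07))
go(.551,.228,.16,-20)
```

```text
torch [] [(0.8, array([ 0.5242, -0.1995,  0.026 ]))]
tub [(0.59, array([ 0.5387, -0.1933,  0.0105]))] [(0.58, array([ 0.5005, -0.2082,  0.0049]))]
clip [(0.72, array([ 0.5376, -0.1995,  0.0115]))] [(0.85, array([ 0.5026, -0.2096,  0.0063]))]
[412 244  24  13 134] [ 0.46118953 -0.22500669  0.07      ]
t 10.17 pos [ 0.5469 -0.1971  0.167 ] yaw -160.2 q6 -1.15 zaxis [-0.002  0.    -1.   ] | shift [-148.   398.6    7.1] turn 39.8
```

View pics/v4.png

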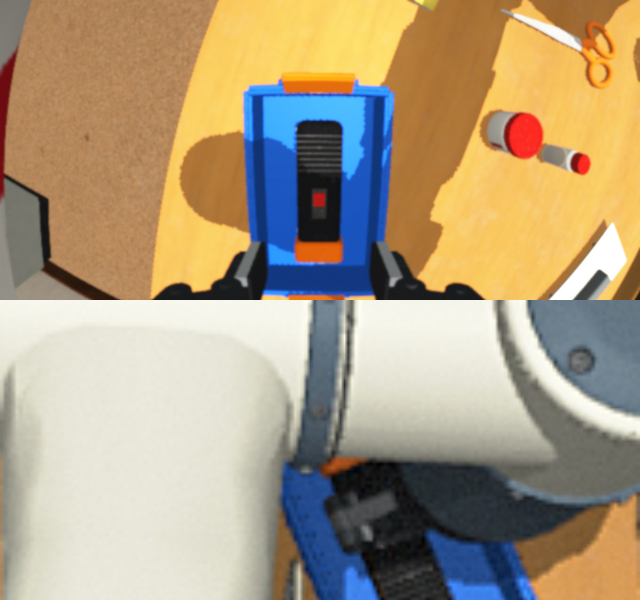

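The wrist view shows the torch lying flat in the tub, spanning rows 120–262. The near rim is at row 88, the far inner wall at rows 265–293, and the far clip just shows at (316,297).

Run:
```python
from h import *
P=campose('wrist')
for n,u,v,z in [('rim near L',246,88,.054),('rim near R',393,88,.054),('clip outer top',318,73,.075),('inner rim near',318,95,.054),('floor far L',270,265,.004),('floor far R',375,265,.004),('far rim inner',290,292,.054),('far rim inner',350,292,.054),('L mid',248,180,.054),('R mid',388,180,.054)]:
    p=onplane(P,u,v,z); print(n,np.round(p*1000,1),tool(p))
```

```text
rim near L [ 480.9 -277.5   54. ] [ 89.1 -53.3 113.1]
rim near R [ 443.8 -174.7   54. ] [ 89.2  56.  113.2]
clip outer top [ 455.7 -229.8   75. ] [96.7  0.1 92.1]
inner rim near [ 469.1 -224.9   54. ] [8.240e+01 1.000e-01 1.131e+02]
floor far L [ 643.4 -215.2    4. ] [-85.  -49.8 162.8]
floor far R [ 606.7 -111.9    4. ] [-85.4  59.8 162.9]
far rim inner [ 634.4 -192.    54. ] [-84.2 -24.9 112.9]
far rim inner [ 616.4 -141.5   54. ] [-84.4  28.7 112.9]
L mid [ 547.9 -254.5   54. ] [ 18.3 -54.4 113. ]
R mid [ 511.  -151.8   54. ] [ 18.2  54.7 113.1]
```

Request:
step_arm:
  steps:
    - [-4, 11, 0, 3]
    - [-12, 31, 0, 0]
    - [-14, 37, 0, 0]
    - [-14, 37, 0, 0]
    - [-14, 37, 0, 0]
    - [-14, 37, 0, 0]
    - [-14, 37, 0, 0]
    - [-14, 37, 0, 0]
    - [-14, 37, 0, 0]
    - [-14, 37, 0, 0]
    - [-14, 37, 0, 0]
    - [-6, 18, 0, 0]
    - [0, 0, 0, 0]
  claw: 0.62

```text
t: 11.25
tcp_pos: [0.5742, 0.226, 0.1666]
tcp_rot: [-0.148, 0.989, 0.0, -0.0]
wrist_force: [-0.5, -0.5, -0.7]
grip_width: 0.0531
finger_force: 0.0
```

Request:
step_arm:
  steps:
    - [0, 0, 0, 7]
    - [0, 0, 0, 7]
    - [0, 0, 0, 7]
    - [0, 0, 0, 7]
    - [0, 0, 0, 7]
    - [0, 0, 0, 2]
    - [0, 0, 0, 0]
    - [0, 0, 0, 0]

```text
t: 11.92
tcp_pos: [0.5745, 0.2215, 0.1675]
tcp_rot: [0.175, 0.985, -0.0, -0.0]
wrist_force: [-0.4, -0.1, -0.2]
grip_width: 0.0533
finger_force: 0.0
```

Run:
```python
from h import *
im,P=snap('wrist','w5.png'); im2,P2=snap('top','top5.png')
print('lid',find('wrist',P,'lid'),'grip',find('wrist',P,'lid_grip'))
m=masks(im2); print('tub top',rect(P2,m['blue'],.054,(360,155,455,265)))
o=m['orange']; o[:,:365]=0; n,l,st,c=cv2.connectedComponentsWithStats(o)
for i in range(1,n):
    if st[i,4]>15 and st[i,1]<270: print(st[i],onplane(P2,*c[i],.070))
go(.551,.228,.16,-20)
```

```text
lid [(0.72, array([0.5407, 0.2246, 0.0222]))] grip [(0.84, array([0.5472, 0.2337, 0.0196]))]
tub top [ 546.2 -196.6  189.9  117.7   19.3]
[380 164  22  13 127] [ 0.63738522 -0.16518094  0.07      ]
[384 182  20  14 172] [ 0.59561659 -0.16891158  0.07      ]
[412 244  24  13 136] [ 0.46122208 -0.22534972  0.07      ]
t 12.12 pos [0.5746 0.2217 0.1678] yaw 159.9 q6 -2.54 zaxis [-0. -0. -1.] | shift [24.3 -2.2  7.8] turn -0.1
```

View pics/w5.png

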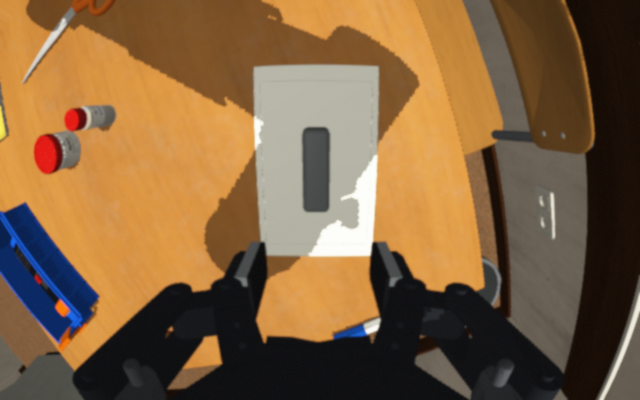

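The lid is seen squarely: far corners at (254,66) and (379,66), near edge at row 255, and grip bar spanning (303–330, 127–211). The tub hasn't moved.

Run:
```python
from h import *
P=campose('wrist')
for n,u,v,z in [('c',254,66,.017),('c',379,66,.017),('c',377,256,.017),('c',262,254,.017),('bar top',316,127,.043),('bar near',316,205,.043),('bar L',302,165,.043),('bar R',329.5,165,.043)]:
    p=onplane(P,u,v,z); print(n,np.round(p*1000,1),tool(p))
im=cv2.imread('pics/w5.png'); hs=cv2.cvtColor(im,cv2.COLOR_BGR2HSV)
m=((hs[...,1]<60)&(hs[...,2]>120)).astype(np.uint8)*255
print(rect(P,m,.017,(230,50,400,258)))
m=((hs[...,2]<110)).astype(np.uint8)*255; print('bar',rect(P,m,.04,(290,110,345,225)))
```

```text
c [451.9 208.3  17. ] [110.6 -54.9 150.8]
c [489. 309.  17.] [110.4  52.4 150.8]
c [658.6 253.   17. ] [-68.1  58.3 150.8]
c [617.3 147.5  17. ] [-65.6 -55.  150.8]
bar top [519.8 240.2  43. ] [ 57.8  -1.5 124.8]
bar near [579.7 218.1  43. ] [ -6.   -1.6 124.8]
bar L [544.4 219.3  43. ] [ 27.5 -12.7 124.8]
bar R [552.  239.8  43. ] [ 27.5   9.2 124.8]
[554.7 228.1 177.8 108.1 -19.9]
bar [553.8 228.3  70.1  20.9 -20.6]
```

Request:
step_arm:
  steps:
    - [7, -1, 20, 0]
    - [14, 0, 28, 0]
    - [0, 0, 28, 0]
    - [0, 0, 22, 0]
    - [0, 0, 14, 0]
    - [0, 0, 8, 0]
    - [0, 0, 3, 0]
    - [0, 0, 0, 0]
    - [0, 0, 0, 0]

```text
t: 12.87
tcp_pos: [0.5552, 0.2285, 0.0458]
tcp_rot: [0.175, 0.985, 0.0, 0.001]
wrist_force: [0.3, 1.1, -0.4]
grip_width: 0.0529
finger_force: 0.0
```

Request:
step_arm:
  steps:
    - [0, 0, 0, 0]
    - [0, 0, 0, 0]
    - [0, 0, 0, 0]
    - [0, 0, 0, 0]
    - [0, 0, 0, 0]
    - [0, 0, 0, 0]
  claw: 0.1
  squeeze: 40

```text
t: 13.37
tcp_pos: [0.5551, 0.2285, 0.0458]
tcp_rot: [0.175, 0.985, 0.001, 0.001]
wrist_force: [-1.3, 0.4, 5.6]
grip_width: 0.021
finger_force: 41.5
```

Request:
step_arm:
  steps:
    - [0, 0, -10, 0]
    - [0, 0, -30, 0]
    - [0, 0, -35, 0]
    - [0, 0, -30, 0]
    - [-5, -14, -12, 0]
    - [-12, -35, 0, 0]
    - [-12, -35, 0, 0]
    - [-13, -37, 0, 0]
    - [-13, -37, 0, 0]
    - [-13, -37, 0, 0]
    - [-13, -37, 0, 0]
    - [-13, -37, 0, 0]
    - [-13, -37, 0, 0]
    - [-13, -37, 0, 0]
    - [-12, -35, 0, 0]
    - [-8, -23, 0, 0]
    - [0, 0, 0, 0]

```text
t: 14.78
tcp_pos: [0.5461, -0.2009, 0.1611]
tcp_rot: [0.178, 0.984, -0.0, -0.001]
wrist_force: [0.4, 1.0, -1.4]
grip_width: 0.0215
finger_force: 40.8
```

Request:
step_arm:
  steps:
    - [0, 0, 0, -4]
    - [0, 0, 0, -7]
    - [0, 0, 0, -7]
    - [0, 0, 0, -7]
    - [0, 0, 0, -7]
    - [0, 0, 0, -5]
    - [0, 0, 0, -2]
    - [0, 0, 0, 0]
    - [0, 0, 0, 0]
    - [0, 0, 0, 0]

```text
t: 15.62
tcp_pos: [0.5473, -0.1964, 0.1616]
tcp_rot: [-0.163, 0.987, 0.0, -0.0]
wrist_force: [-0.5, 0.1, -0.9]
grip_width: 0.0209
finger_force: 40.8
```

Run:
```python
from h import *
im,P=snap('wrist','w6.png'); 
go(.5478,-.1961,.12,19.2); print(readout.state()['grip_width'])
```

```text
t 15.67 pos [ 0.5473 -0.1965  0.1617] yaw -161.3 q6 -1.17 zaxis [-0.  0. -1.] | shift [-0.6  0.2 41.7] turn -0.5
0.021079314845592216
```

View pics/w6.png

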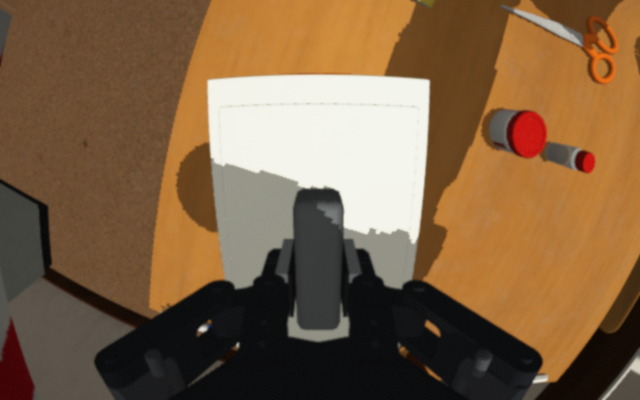

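The held lid's near edge is at about row 76 (corners (209,80) and (429,80)). It covers the tub, and the near clip just shows at row 73.

Run:
```python
from h import *
P=campose('wrist'); z=.1617-.0458+.017
for n,u,v in [('cL',209,80),('cR',429,80),('mid',319,75),('Lmid',213,160),('Rmid',427,160),('Lnear',222,250),('Rnear',417,250)]:
    print(n,tool(onplane(P,u,v,z)))
print('clip top edge',tool(onplane(P,318,72,.075)))
```

```text
cL [ 89.2 -52.5  28.8]
cR [89.3 53.6 28.8]
mid [89.2  0.5 28.8]
Lmid [ 49.5 -52.2  28.8]
Rmid [49.5 54.4 28.8]
Lnear [  0.1 -52.4  28.7]
Rnear [-0.1 54.1 28.8]
clip top edge [96.8  0.1 86.7]
```

Request:
step_arm:
  steps:
    - [0, 0, 10, 0]
    - [0, 0, 15, 0]
    - [0, 0, 15, 0]
    - [0, 0, 10, 0]
    - [0, 0, 5, 0]
    - [0, 0, 2, 0]
    - [0, 0, 0, 0]
    - [0, 0, 0, 0]

```text
t: 16.33
tcp_pos: [0.5478, -0.1966, 0.1053]
tcp_rot: [-0.163, 0.987, -0.0, 0.0]
wrist_force: [0.9, -0.5, 0.6]
grip_width: 0.0212
finger_force: 40.8
```

Request:
step_arm:
  steps:
    - [0, 0, 1, 0]
    - [0, 0, 1, 0]
    - [0, 0, 1, 0]
    - [0, 0, 0, 0]

```text
t: 16.67
tcp_pos: [0.5481, -0.1966, 0.1022]
tcp_rot: [-0.164, 0.987, -0.0, 0.001]
wrist_force: [2.4, 0.5, 0.5]
grip_width: 0.021
finger_force: 41.0
```

Request:
step_arm:
  steps:
    - [0, 0, 1, 0]
    - [0, 0, 1, 0]
    - [0, 0, 0, 0]
    - [0, 0, 0, 0]

```text
t: 17.0
tcp_pos: [0.5486, -0.1966, 0.1005]
tcp_rot: [-0.164, 0.987, -0.0, 0.001]
wrist_force: [3.4, 1.2, 2.3]
grip_width: 0.0213
finger_force: 41.3
```

Request:
step_arm:
  steps:
    - [0, 0, 1, 0]
    - [0, 0, 0, 0]
    - [0, 0, 0, 0]

```text
t: 17.25
tcp_pos: [0.5482, -0.1967, 0.0993]
tcp_rot: [-0.164, 0.987, -0.0, 0.001]
wrist_force: [4.3, 0.6, 5.5]
grip_width: 0.0215
finger_force: 41.5
```

Request:
step_arm:
  steps:
    - [-1, 0, 0, 0]
    - [-0.5, 0, 0, 0]
    - [0, 0, 0, 0]

```text
t: 17.5
tcp_pos: [0.5491, -0.1962, 0.0988]
tcp_rot: [-0.164, 0.987, -0.0, 0.0]
wrist_force: [4.5, 0.8, 4.4]
grip_width: 0.0213
finger_force: 41.5
```

Request:
step_arm:
  steps:
    - [0, 0, 0.7, 0]
    - [0, 0, 0, 0]
    - [0, 0, 0, 0]

```text
t: 17.75
tcp_pos: [0.5491, -0.1961, 0.0982]
tcp_rot: [-0.163, 0.987, -0.0, 0.0]
wrist_force: [3.4, 0.9, 4.4]
grip_width: 0.0209
finger_force: 41.5
```

Request:
step_arm:
  steps:
    - [-1, 0, 0, 0]
    - [0, 0, 0.5, 0]
    - [0, 0, 0, 0]
    - [0, 0, 0, 0]

```text
t: 18.08
tcp_pos: [0.5498, -0.1955, 0.0972]
tcp_rot: [-0.163, 0.987, 0.0, -0.0]
wrist_force: [4.2, 0.6, 1.9]
grip_width: 0.021
finger_force: 41.3
```

Run:
```python
from h import *
a=[];s=None
for _ in range(3):
    snap('top'); s=readout.state(); a.append(np.r_[s['wrist_force'],s['wrist_torque'],s['tcp_pos']])
print(np.round(np.mean(a,0),3))
```

```text
[ 3.209  0.715  2.091  0.103 -1.096  0.106  0.55  -0.196  0.097]
```

Request:
step_arm:
  steps:
    - [-0.8, 0, 0, 0]
    - [0, 0, 0, 0]
    - [0, 0, 0, 0]
    - [0, 0, 0, 0]

```text
t: 18.57
tcp_pos: [0.5502, -0.1954, 0.0972]
tcp_rot: [-0.163, 0.987, 0.0, -0.001]
wrist_force: [2.1, -0.4, 1.8]
grip_width: 0.0212
finger_force: 41.1
```

Request:
step_arm:
  steps:
    - [0, 0, 0, 0]
    - [0, 0, 0, 0]
    - [0, 0, 0, 0]
    - [0, 0, 0, 0]
  claw: 0.5

```text
t: 18.9
tcp_pos: [0.55, -0.1954, 0.0972]
tcp_rot: [-0.163, 0.987, 0.0, -0.001]
wrist_force: [0.1, 0.7, -0.1]
grip_width: 0.0425
finger_force: 0.0
```

Request:
step_arm:
  steps:
    - [0, 0, -8, 0]
    - [0, 0, -20, 0]
    - [0, 0, -25, 0]
    - [0, 0, -25, 0]
    - [0, 0, 0, 0]
    - [0, 0, 0, 0]

```text
t: 19.4
tcp_pos: [0.5515, -0.1956, 0.1778]
tcp_rot: [-0.163, 0.987, -0.001, 0.002]
wrist_force: [-0.1, 0.7, 0.2]
grip_width: 0.0426
finger_force: 0.0
```

Run:
```python
from h import *
im,P=snap('wrist','w7.png'); im2,P2=snap('scene','sc7.png')
cv2.imwrite('pics/v7.png',np.vstack([im[:330],cv2.resize(im2[135:205,280:420],(540,270),interpolation=2)[:, :].copy() if 0 else cv2.resize(im2[135:200,290:430],(640,270))]))
go(.5478,-.1961,.17,19.2)
```

```text
t 19.5 pos [ 0.5502 -0.1953  0.1752] yaw -161.2 q6 -1.17 zaxis [-0.001  0.001 -1.   ] | shift [ 2.6 -0.   5.2] turn -0.4
```

View pics/v7.png

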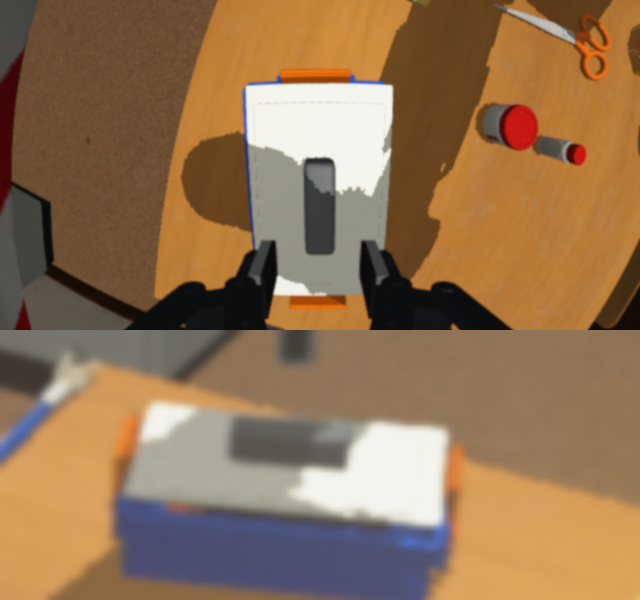

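The lid lies loose on both clips with the gripper open and clear: lid far edge at row 87, clips at rows 75 and 302. The scene crop shows an even gap above the rim. Now I'll press, with the fingers shut.

Request:
step_arm:
  steps:
    - [20, 0, 0, 0]
    - [30, 0, 0, 0]
    - [18, 0, 0, 0]
    - [0, 0, 15, 0]
    - [0, 0, 25, 0]
    - [0, 0, 20, 0]
    - [0, 0, 12, 0]
    - [0, 0, 4, 0]
    - [0, 0, 0, 0]
    - [0, 0, 0, 0]
  claw: 0
  squeeze: 20

```text
t: 20.33
tcp_pos: [0.4864, -0.2175, 0.0997]
tcp_rot: [-0.164, 0.987, -0.0, -0.0]
wrist_force: [-0.2, -0.5, 0.5]
grip_width: -0.0003
finger_force: 0.0
```

Request:
step_arm:
  steps:
    - [0, 0, 2, 0]
    - [0, 0, 2, 0]
    - [0, 0, 2, 0]
    - [0, 0, 0, 0]
    - [0, 0, 0, 0]

```text
t: 20.75
tcp_pos: [0.4863, -0.2174, 0.0937]
tcp_rot: [-0.163, 0.987, -0.0, 0.0]
wrist_force: [1.0, -0.1, -0.2]
grip_width: 0.0004
finger_force: 0.0
```

Request:
step_arm:
  steps:
    - [0, 0, 1, 0]
    - [0, 0, 1, 0]
    - [0, 0, 1, 0]
    - [0, 0, 1, 0]
    - [0, 0, 0, 0]

```text
t: 21.17
tcp_pos: [0.4872, -0.2177, 0.0906]
tcp_rot: [-0.164, 0.987, -0.001, 0.001]
wrist_force: [-0.3, -0.7, 5.4]
grip_width: 0.0004
finger_force: 2.5
```

Request:
step_arm:
  steps:
    - [0, 0, 1, 0]
    - [0, 0, 1, 0]
    - [0, 0, 1, 0]
    - [0, 0, 0, 0]

```text
t: 21.5
tcp_pos: [0.4877, -0.2179, 0.088]
tcp_rot: [-0.164, 0.986, -0.001, 0.002]
wrist_force: [0.9, 0.2, 5.1]
grip_width: 0.0001
finger_force: 3.0
```

Request:
step_arm:
  steps:
    - [0, 0, 1, 0]
    - [0, 0, 1, 0]
    - [0, 0, 1, 0]
    - [0, 0, 0, 0]

```text
t: 21.83
tcp_pos: [0.4865, -0.2174, 0.0837]
tcp_rot: [-0.163, 0.987, -0.0, 0.0]
wrist_force: [1.1, 0.0, 0.5]
grip_width: 0.0002
finger_force: 0.2
```

Request:
step_arm:
  steps:
    - [0, 0, 1, 0]
    - [0, 0, 1, 0]
    - [0, 0, 1, 0]
    - [0, 0, 0, 0]

```text
t: 22.17
tcp_pos: [0.4866, -0.2175, 0.0832]
tcp_rot: [-0.164, 0.986, -0.001, 0.001]
wrist_force: [-6.0, 5.1, 20.3]
grip_width: 0.0001
finger_force: 10.5
```

Request:
step_arm:
  steps:
    - [0, 0, 1, 0]
    - [0, 0, 1, 0]
    - [0, 0, 0, 0]

```text
t: 22.42
tcp_pos: [0.4867, -0.2176, 0.0831]
tcp_rot: [-0.164, 0.986, -0.001, 0.001]
wrist_force: [-11.4, 9.1, 34.3]
grip_width: 0.0003
finger_force: 17.2
```

Request:
step_arm:
  steps:
    - [0, 0, -5, 0]
    - [0, 0, -20, 0]
    - [0, 0, -30, 0]
    - [-15, 0, -5, 0]
    - [-30, 0, 0, 0]
    - [-35, 0, 0, 0]
    - [-35, 0, 0, 0]
    - [-21, 0, 0, 0]
    - [0, 0, 10, 0]
    - [0, 0, 20, 0]
    - [0, 0, 8, 0]
    - [0, 0, 0, 0]
    - [0, 0, 0, 0]

```text
t: 23.5
tcp_pos: [0.6143, -0.1738, 0.1002]
tcp_rot: [-0.163, 0.987, 0.0, -0.001]
wrist_force: [-0.5, 0.7, 0.4]
grip_width: 0.0001
finger_force: 0.0
```

Request:
step_arm:
  steps:
    - [0, 0, 2, 0]
    - [0, 0, 2, 0]
    - [0, 0, 1, 0]
    - [0, 0, 0, 0]

```text
t: 23.83
tcp_pos: [0.615, -0.1736, 0.0959]
tcp_rot: [-0.163, 0.987, 0.0, 0.0]
wrist_force: [0.0, 0.2, -0.1]
grip_width: -0.0
finger_force: 0.0
```

Request:
step_arm:
  steps:
    - [0, 0, 1, 0]
    - [0, 0, 1, 0]
    - [0, 0, 1, 0]
    - [0, 0, 1, 0]
    - [0, 0, 1, 0]
    - [0, 0, 0, 0]

```text
t: 24.33
tcp_pos: [0.6151, -0.1736, 0.0913]
tcp_rot: [-0.164, 0.987, -0.0, 0.0]
wrist_force: [-1.1, 0.4, 3.3]
grip_width: -0.0002
finger_force: 1.9
```

Request:
step_arm:
  steps:
    - [0, 0, 1, 0]
    - [0, 0, 1, 0]
    - [0, 0, 1, 0]
    - [0, 0, 0, 0]

```text
t: 24.67
tcp_pos: [0.6153, -0.1738, 0.089]
tcp_rot: [-0.164, 0.987, -0.001, 0.001]
wrist_force: [-2.6, 1.3, 7.0]
grip_width: -0.0003
finger_force: 3.6
```

Request:
step_arm:
  steps:
    - [0, 0, 1, 0]
    - [0, 0, 1, 0]
    - [0, 0, 1, 0]
    - [0, 0, 0, 0]

```text
t: 25.0
tcp_pos: [0.6155, -0.174, 0.0864]
tcp_rot: [-0.164, 0.987, -0.001, 0.001]
wrist_force: [-2.8, 1.0, 8.5]
grip_width: -0.0004
finger_force: 4.4
```

Request:
step_arm:
  steps:
    - [0, 0, 1, 0]
    - [0, 0, 1, 0]
    - [0, 0, 1, 0]
    - [0, 0, 0, 0]

```text
t: 25.33
tcp_pos: [0.6155, -0.1737, 0.0821]
tcp_rot: [-0.164, 0.987, -0.0, 0.001]
wrist_force: [0.0, -0.3, 4.0]
grip_width: -0.0
finger_force: 2.3
```

Request:
step_arm:
  steps:
    - [0, 0, 1, 0]
    - [0, 0, 1, 0]
    - [0, 0, 1, 0]
    - [0, 0, 0, 0]

```text
t: 25.67
tcp_pos: [0.6155, -0.1737, 0.082]
tcp_rot: [-0.164, 0.986, -0.001, 0.001]
wrist_force: [-6.6, 3.6, 19.3]
grip_width: -0.0001
finger_force: 9.8
```

Request:
step_arm:
  steps:
    - [0, 0, -5, 0]
    - [0, 0, -20, 0]
    - [0, 0, -30, 0]
    - [15, 0, -5, 0]
    - [30, 0, 0, 0]
    - [35, 0, 0, 0]
    - [35, 0, 0, 0]
    - [21, 0, 0, 0]
    - [0, 0, 10, 0]
    - [0, 0, 25, 0]
    - [0, 0, 12, 0]
    - [0, 0, 3, 0]
    - [0, 0, 2, 0]
    - [0, 0, 0, 0]
    - [0, 0, 0, 0]

```text
t: 26.92
tcp_pos: [0.487, -0.2174, 0.0872]
tcp_rot: [-0.164, 0.987, -0.0, 0.001]
wrist_force: [0.1, 0.3, 0.2]
grip_width: -0.0004
finger_force: 0.0
```

Request:
step_arm:
  steps:
    - [0, 0, 2, 0]
    - [0, 0, 1, 0]
    - [0, 0, 1, 0]
    - [0, 0, 1, 0]
    - [0, 0, 1, 0]
    - [0, 0, 1, 0]
    - [0, 0, 0, 0]

```text
t: 27.5
tcp_pos: [0.4865, -0.2175, 0.082]
tcp_rot: [-0.164, 0.986, -0.001, 0.001]
wrist_force: [-6.1, 4.9, 16.9]
grip_width: 0.0001
finger_force: 8.5
```

Request:
step_arm:
  steps:
    - [0, 0, -5, 0]
    - [0, 0, -20, 0]
    - [0, 0, -30, 0]
    - [-15, 0, -30, 0]
    - [-30, 0, -20, 0]
    - [-23, 0, 0, 0]
    - [0, 0, 0, 0]
    - [0, 0, 0, 0]

```text
t: 28.17
tcp_pos: [0.5513, -0.1949, 0.1841]
tcp_rot: [-0.164, 0.986, 0.0, -0.0]
wrist_force: [-0.7, 1.2, 0.3]
grip_width: 0.0
finger_force: 0.0
```

Run:
```python
from h import *
im,P=snap('wrist'); im2,P2=snap('scene')
cv2.imwrite('pics/v8.png',np.vstack([im[:330],cv2.resize(im2[135:200,290:430],(640,270))]))
s=readout.state(); print(s['t'],s['tcp_pos'],s['wrist_force'])
```

```text
28.2667 [ 0.5499777  -0.19546927  0.18398059] [ 0.42303859 -0.67565044 -1.05591866]
```

View pics/v8.png

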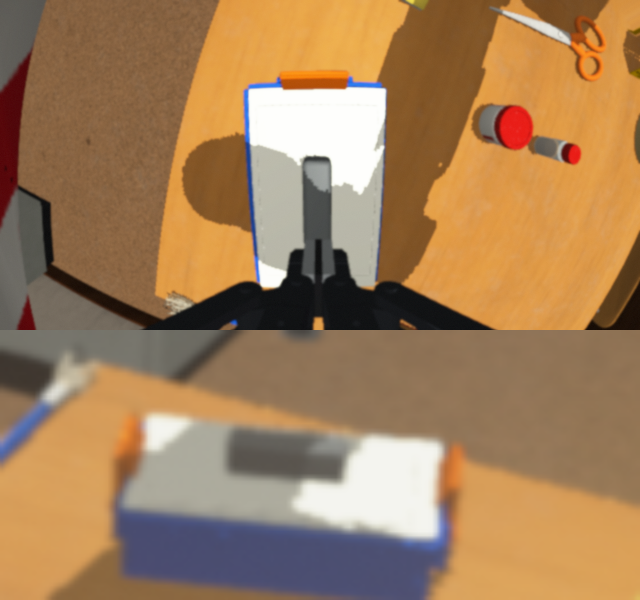

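The lid is down and level: the near clip at rows 70–88 overlaps its edge, and the scene crop shows no gap at the rim. Both ends seated at the same height (TCP 0.082). The bystanders are untouched, so I'm handing in.

```bash
python3 -c "
from station import manip; print(manip.job_done())"
```

```text
the job is handed in; nothing more can be done
None
```

The torch is lying flat in the tub and the lid is snapped down level under both clips; nothing else was knocked, and I handed the job in at about 28 s.

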